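# Tip the spray bottle into its foam tray

### The job

The trigger spray bottle is standing on the plain end of the foam-lined tray. Without picking it up while it stands, push it over near its top so that it falls onto its side along the tray, its head towards the pocket's far end; then move it along into its bottle-shaped pocket and press it down until it lies fully home on the pocket floor. Leave the nozzle in its own pocket, and the frog, the saucer and the rake where they are.

Things in the scene. Friction and masses are not known exactly. Their poses are not given: they have to be found in the camera images.
- bottle_mid (a point): Half-way up the axis of the 190 mm tall trigger spray bottle (white, grey head, 0.2 to 0.4 kg), 95 mm above its foot. Bottle axes: z foot to head, y towards the spray tip, x through the thickness. Body 52 mm thick (x), 64 mm wide (y), 122 mm tall; balance point about 75 mm above the foot. It starts upright on the foam, +x face roughly towards the pocket; toppled that way it lies 90 to 110 mm short.
- bottle_head (a point): Middle of the bottle's spray head, on the axis, 171 mm above the foot. The head is 40 mm thick (bottle x), spans 152 to 190 mm above the foot and from 24 mm on the -y side to 46 mm on the +y side (spray tip). Below it a 28 mm thick neck.
- tray: Fixed low grey crate with black foam, foam top flush with the rim, 45 mm above the origin, which is on the bench on the pocket's centre line. x runs from the plain end to the pocket's head end, y across, z up. Crate: x -205 to 210, y -120 to 90 mm. Plain foam: x -200 to -16 mm. Pocket, 19 mm deep: x -16 to 127, y -34.5 to 34.5 mm for the body, x 127 to 186, y -28 to 50 mm for the head.
- pocket_home (a point): Fixed in the tray (tray axes), at tray x 85, y 0, z 52 mm: where bottle_mid lies when the bottle is fully home. The pocket fits one way only: bottle z along tray +x, spray tip (bottle y) along tray +y, bottle x down.
- press_spot (a point): Fixed in the tray (tray axes), at tray x 55, y 0, z 78 mm: middle of the body's upper face when fully home (33 mm above the foam top). Below, a soft round lip on each long wall (x 10 to 100 mm) narrows the pocket to 62.5 mm just under the foam top: the bottle rests on the lips about 5 mm down; pressed here with 5 to 15 N it pushes them aside and sinks home. If a side or end stays up, press there.
- nozzle: Stainless spray nozzle, 120 mm long, 26 mm thick, loose in its own pocket of the tray beside the bottle pocket (tray x 0 to 130, y -108 to -76 mm), flush with the foam; stays there. Origin under its middle.
- frog: White ceramic frog ornament, 75 mm high, 65 mm wide, on the bench its centre 55 to 80 mm from the tray's -y side. Origin under its centre.
- saucer: Terracotta saucer, 150 mm across, 22 mm high, on the bench. Origin under its centre.
- rake: Hand rake with green handle lying along its x, 280 mm long, 90 mm wide, 26 mm high, on the bench. Origin under its middle.
Not all that is in view belongs to the job. What is meant by the part that bears bottle_mid is not purple, and is the smaller of those in its own colour.

How it is judged:
On the way:
1. the bottle has been tipped onto its side on the tray, still short of its place in the pocket (angle between bottle_mid's own z axis and vertical between 1.2 and 1.95 rad and x of bottle_mid in the frame of tray below 0.077 m and z of bottle_mid in the frame of tray below 0.1 m), for 0.1 s.
At the end, for the whole second after the job is handed in: The bottle lies in its pocket, its middle within 7 mm along and 6 mm across of its place and less than 3.5 mm above fully home, in line with the pocket and flat within 0.06 rad, its x face down (x of bottle_mid in the frame of tray between 0.078 and 0.092 m and y of bottle_mid in the frame of tray between -0.006 and 0.006 m and z of bottle_mid in the frame of tray below 0.0555 m and angle between the z axis of bottle_mid and the x axis of tray, either way round below 0.06 rad and angle between bottle_mid's own x axis and vertical above 3.08 rad); the robot touches nothing.
It fails at once if the bottle is lifted off the foam while still standing (angle between bottle_mid's own z axis and vertical below 0.8 rad and z of bottle_mid in the frame of tray above 0.165 m).
It fails at once if the nozzle, frog, saucer or rake is displaced by more than 30 mm (distance of any of frog, saucer, rake, nozzle from where it was at the start of the episode above 0.03 m).
It also fails if it takes over 67 s, if anything falls off the work surface, if the arm or the gripper's body presses on something with over 40 N, if the wrist force passes 120 N, or if a joint passes its speed limit or range.

### The arm

A 7-joint arm with a two-finger parallel gripper is mounted at the origin on the work surface. World frame = base frame: x ahead of the robot, y to its left, z up, the work surface at z = 0. Lengths are in m, angles in rad, forces in N, time in s.
With the tool pointing down it reaches from about 0.375 to 0.925 m from the base axis. Payload 3.1 kg.
Tool frame: the origin (TCP) lies on the centre line of the jaws, within the pads' length; the fingertips stand 22 mm ahead of it and the grasp point (between the pads) lies 3 mm ahead of it; z points along the fingers, y is the direction in which the jaws open and shut (so a half turn about z gives the same grasp; the last joint's range is limited). The gripper opens to 85 mm and grips with 20 to 120 N. Pads are 22 mm wide; open, the fingers measure 114 mm over their backs; the gripper's body (76 mm by 85 mm) begins 54 mm behind the grasp point. The pads swing forward as they close: fully open they stand 13 mm farther back than shut.
Start: joints at [1.173, 0.383, 0.044, 1.598, -0.018, 1.161, -0.05], TCP at [0.192, -0.621, 0.253] pointing down, gripper open.
Joint ranges: [-2.61, 2.61], [-0.41, 2.15], [-1.48, 1.57], [0, 2.5], [-1.57, 4.71], [0.05, 1.97], [-2.85, 2.85]. Speed limits (rad/s): [2.79, 2.79, 3.14, 3.14, 3.14, 3.14, 3.14].

### API

Orientations are given as a unit quaternion [x, y, z, w].
In Python, from bench import robot, viewer, ticket gives the robot as it stands.
- The arm moves only by the shell command python3 -m crank 'ROWS' [OPENING] [FORCE]. ROWS is JSON, a list of rows, each an object of numbers: "dx", "dy", "dz": the shift along the tool's x, y, z in mm; "twist": the turn about the tool's z in degrees. In form: [{"dx": .., "dy": .., "dz": .., "twist": ..}, ...]. A call has 1 to 12 rows; each row is the pose to reach, as a shift and turn from the pose measured when the call began, along the tool's axes at that moment; what a row does not reach only later rows make up. A row lasts 1/10 s, in which the tool goes at most 50 mm and 8.59 degrees, less where a joint would pass 70% of its speed; a pose out of reach is approached as far as the arm can. A call with a gripper value outside its range is refused whole. OPENING is the gripper's target within -1 to 1 (fully open at 1, half-way at 0, shut at -1), set as the call begins (- or left out, the last holds). The fingers move at their own pace and stop on an object; FORCE is the grip in N (left out, the last holds). Time passes only in rows, so rows that repeat a pose let the fingers close. It gives the time, the measured TCP pose, the force and the opening at its end, in the units of the state.
- robot.state(): the state, without advancing time (a new reading comes with each control period).
- viewer.capture(name): name is "scene" or "top"; returns a dict with "frame" (420x560x3 uint8, red, green, blue), "camera_matrix" (3x3 intrinsics, pixels), "eye" and "orientation" of the camera in the world. Camera axes: x right, y up, looking along -z (the intrinsics and any distortion apply to the point x, -y, -z); pixel columns grow to the right and rows downward; lengths in m; the calibration is good to about 2 mm. A picture is of the moment at which its call begins. There is no depth.
- ticket.hand_in(): hands the job in, once; it reports no verdict.
The state is a dict: "time": time; "joint_positions": joint angles; "dq": joint speeds; "effort": joint torques, N m; "tool_pos": TCP position; "ee_rot": TCP orientation; "wrist_force": force on the tool from outside, world axes, zero at the start; "torque": the same for the moment, N m; "finger_gap": finger opening in m.
Only numpy, scipy, OpenCV 4.12 (cv2) and the standard library are available. Lean on these libraries where they do the work, as an engineer would, in place of code of your own. Each camera call takes 0.05 s, during which the arm holds its last target.

## Working session

There is one attempt and no reset: what is moved stays moved. The work goes in short steps, Python scripts to look and compute and a shell command to move; the robot and the scene stay as the last step left them, time stands still between calls to the robot, and variables do not carry over. Pictures are saved under pics/ and viewed, and the job is handed in when it is done.

```bash
mkdir -p pics; ls; cat > h.py <<'E'
import cv2,numpy as np
from bench import robot,viewer,ticket
from scipy.spatial.transform import Rotation as R
def cap(name,fn):
    c=viewer.capture(name); cv2.imwrite('pics/'+fn,cv2.cvtColor(c['frame'],cv2.COLOR_RGB2BGR)); return c
def ray(c,u,v):
    K=np.array(c['camera_matrix']); d=np.linalg.inv(K)@[u,v,1]; d=np.array([d[0],-d[1],-d[2]])
    return np.array(c['eye']),R.from_quat(c['orientation']).apply(d)
def onz(c,u,v,z):
    e,d=ray(c,u,v); return e+d*(z-e[2])/d[2]
def proj(c,p):
    q=R.from_quat(c['orientation']).inv().apply(np.array(p)-c['eye']); K=np.array(c['camera_matrix'])
    x=K@[q[0],-q[1],-q[2]]; return x[:2]/x[2]
E
python3 - <<'E'
from h import *
for n in('scene','top'):
    c=cap(n,n+'0.png'); print({k:c[k] for k in c if k!='frame'})
print(robot.state())
E
```

```text
pics
{'camera_matrix': array([[399.28191836,   0.        , 283.68820719],
       [  0.        , 399.28191836, 205.36252273],
       [  0.        ,   0.        ,   1.        ]]), 'eye': array([ 1.15129384, -0.07327145,  1.07891121]), 'orientation': array([0.2143448 , 0.19164561, 0.62764442, 0.7234575 ])}
{'camera_matrix': array([[449.58528318,   0.        , 277.65406422],
       [  0.        , 449.58528318, 210.74919396],
       [  0.        ,   0.        ,   1.        ]]), 'eye': array([ 0.34044828, -0.01829092,  1.37054675]), 'orientation': array([ 0.0647279 , -0.05465224, -0.70018911,  0.70891371])}
{'time': 0.1, 'joint_positions': array([ 1.17321204,  0.38376796,  0.04385115,  1.5994508 , -0.0179025 ,
        1.16123003, -0.04990886]), 'dq': array([ 0.00070543, -0.00103467, -0.00067997, -0.00192689,  0.00058428,
        0.00042758, -0.00154674]), 'effort': array([ 2.52561433e-03, -4.34732258e+01,  1.02923580e+00, -2.50457114e+01,
        1.08640676e-02,  5.42473499e-03,  1.25017596e-07]), 'tool_pos': array([ 0.19170177, -0.62022166,  0.25198776]), 'ee_rot': array([ 9.88782260e-01,  1.49359048e-01, -2.49400304e-04, -1.20622660e-03]), 'wrist_force': array([ 0.5035574 , -0.28299179, -0.34294554]), 'torque': array([ 0.03782094,  0.04091996, -0.00319822]), 'finger_gap': 0.08545297052571323}
```

View pics/scene0.png

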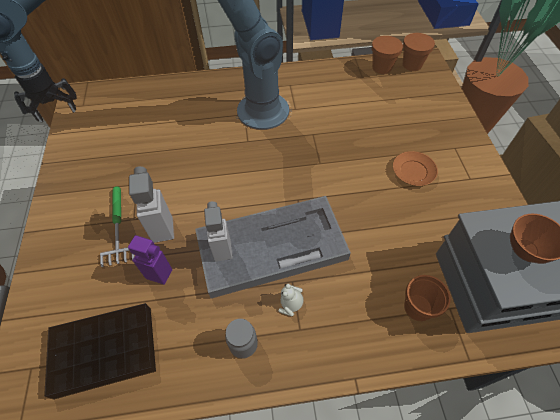

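View pics/top0.png

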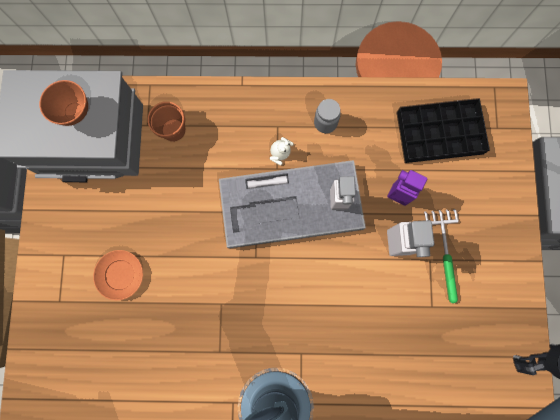

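The bottle stands at the tray's right end (top view about 343,190), the pocket to the left, and the frog beyond at (281,150). The saucer, rake and two decoys are clear of them. Next I'll measure tray corners and the bottle.

```bash
python3 - <<'E'
from h import *
t=cv2.imread('pics/top0.png')[140:260,200:390]; cv2.imwrite('pics/topz.png',cv2.resize(t,None,fx=4.2,fy=4.2,interpolation=cv2.INTER_CUBIC))
t=cv2.imread('pics/scene0.png')[185:305,185:365]; cv2.imwrite('pics/scz.png',cv2.resize(t,None,fx=4.4,fy=4.4,interpolation=cv2.INTER_CUBIC))
E
```

```text
(no output)
```

View pics/topz.png

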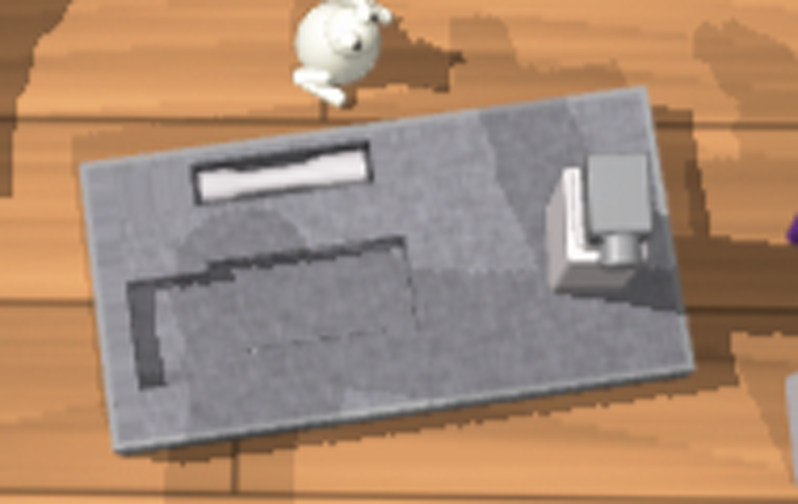

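View pics/scz.png

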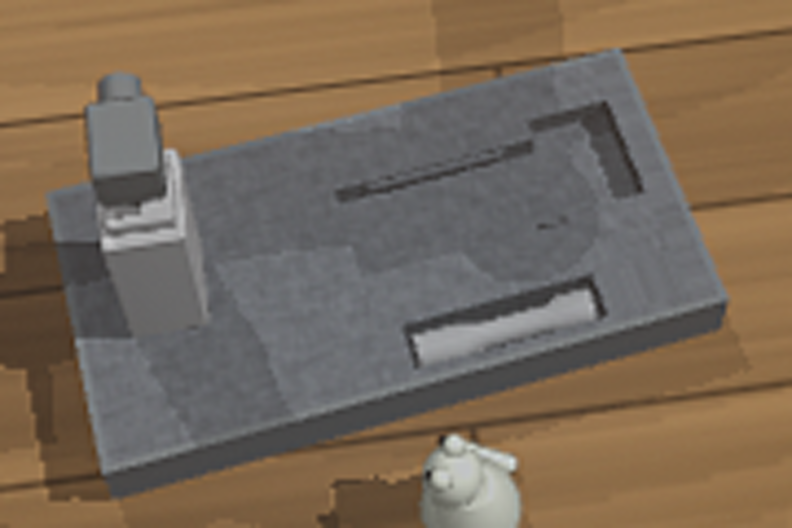

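```bash
cat >> h.py <<'E'
def cams():
    import pickle,os
    if not os.path.exists('cams.pkl'):
        d={n:{k:v for k,v in viewer.capture(n).items() if k!='frame'} for n in('top','scene')}; pickle.dump(d,open('cams.pkl','wb'))
    return pickle.load(open('cams.pkl','rb'))
def T(x,y): return 200+(x+.5)/4.2-.5,140+(y+.5)/4.2-.5
def S(x,y): return 185+(x+.5)/4.4-.5,185+(y+.5)/4.4-.5
E
python3 - <<'E'
from h import *
C=cams();t=C['top'];s=C['scene']
m=np.array([[.21,-.12],[-.205,-.12],[-.205,.09],[.21,.09]])
pt=[onz(t,*T(*p),.045)[:2] for p in [(80,165),(645,88),(692,369),(114,445)]]
ps=[onz(s,*S(*p),.045)[:2] for p in [(727,301),(105,470),(50,195),(622,52)]]
for P in(pt,ps,np.vstack([pt,ps])):
    P=np.array(P);M=m if len(P)==4 else np.vstack([m,m])
    A=M-M.mean(0);B=P-P.mean(0)
    th=np.arctan2((A[:,0]*B[:,1]-A[:,1]*B[:,0]).sum(),(A*B).sum())
    c,q=np.cos(th),np.sin(th);Rm=np.array([[c,-q],[q,c]]);o=P.mean(0)-Rm@M.mean(0)
    print(np.degrees(th),o,np.round(((P-o)@Rm-M)*1000,1).tolist())
np.savez('tray.npz',R=Rm,o=o,th=th)
tt=lambda p:np.round(((p[:2]-o)@Rm)*1000,1)
print('head top',[tt(onz(t,*T(*p),.235)) for p in [(588,156),(648,156),(651,235),(592,235)]])
print('head scene',[tt(onz(s,*S(*p),.235)) for p in [(88,108),(152,98),(162,165),(93,175)]])
print('foot scene',[tt(onz(s,*S(*p),.045)) for p in [(135,338),(207,318)]])
print('foot top',[tt(onz(t,*T(*p),.045)) for p in [(550,290),(548,212)]])
for p in [[.055,0,.045],[-.15,0,.045]]: print(p,o+Rm@p[:2])
E
```

```text
98.4253829867184 [ 0.57705516 -0.04152487] [[-1.0, 2.6], [1.5, 1.6], [1.7, -1.3], [-2.2, -2.9]]
98.28269301320064 [ 0.57746749 -0.04455131] [[-2.1, 2.0], [2.0, 2.6], [1.5, -2.7], [-1.4, -2.0]]
98.35407769138136 [ 0.57726132 -0.0430381 ] [[0.7, 2.9], [3.1, 1.3], [3.1, -1.6], [-0.8, -2.6], [-3.8, 1.8], [0.4, 2.9], [0.0, -2.4], [-2.8, -2.2]]
head top [array([-122.8,  -30.5]), array([-159.4,  -25.5]), array([-153.2,   23.8]), array([-117.5,   19. ])]
head scene [array([-157.7,   18.9]), array([-121.2,   15.1]), array([-124.6,  -30.8]), array([-162.9,  -26.1])]
foot scene [array([-169.8,  -34.1]), array([-122.1,  -33.4])]
foot top [array([-111.3,   19. ]), array([-118.5,  -37.3])]
[0.055, 0, 0.045] [0.56927037 0.0113783 ]
[-0.15, 0, 0.045] [ 0.59905483 -0.19144646]
```

```bash
cat >> h.py <<'E'
def tray():
    d=np.load('tray.npz'); return d['R'],d['o'],float(d['th'])
def go(tx,ty,z,yaw=0):
    """target TCP in tray mm (z above bench mm), tool x heading = tray x + yaw deg; prints row"""
    Rm,o,th=tray(); p=np.r_[o+Rm@np.array([tx,ty])/1000,z/1000]
    s=robot.state(); r=R.from_quat(s['ee_rot']); d=r.inv().apply(p-s['tool_pos'])*1000
    x=r.apply([1,0,0]); a=np.degrees(np.arctan2(x[1],x[0])); tw=-((np.degrees(th)+yaw-a+180)%360-180)
    print('row dx %.0f dy %.0f dz %.0f twist %.1f'%(*d,tw)); 
def where():
    Rm,o,th=tray(); s=robot.state(); r=R.from_quat(s['ee_rot']);x=r.apply([1,0,0])
    print('t %.1f tray'%s['time'],np.round((s['tool_pos'][:2]-o)@Rm*1000,1),'z %.1f'%(s['tool_pos'][2]*1000),'yaw %.1f'%(np.degrees(np.arctan2(x[1],x[0])-th)),'tilt',np.round(r.apply([0,0,1]),3),'F',np.round(s['wrist_force'],1),'gap %.3f'%s['finger_gap'],'q',np.round(s['joint_positions'],2))
E
python3 -c "
from h import *
where();go(-215,3,420,-6);go(-215,3,229,-6)"
```

```text
t 0.2 tray [-515.3  465.3] z 252.4 yaw -81.2 tilt [-0.001  0.002 -1.   ] F [-0.7  0.3  0.2] gap 0.086 q [ 1.17  0.38  0.04  1.6  -0.02  1.16 -0.05]
row dx 503 dy -226 dz -167 twist -75.2
row dx 503 dy -226 dz 24 twist -75.2
```

```bash
python3 -m crank '[{"dz":-50},{"dz":-100},{"dz":-150},{"dz":-168}]' -1 40; python3 -m crank '[{"dx":45,"dy":-20,"twist":-8},{"dx":90,"dy":-40,"twist":-16},{"dx":135,"dy":-60,"twist":-24},{"dx":180,"dy":-80,"twist":-32},{"dx":225,"dy":-100,"twist":-40},{"dx":270,"dy":-120,"twist":-48},{"dx":315,"dy":-140,"twist":-56},{"dx":360,"dy":-160,"twist":-64},{"dx":405,"dy":-180,"twist":-70},{"dx":450,"dy":-200,"twist":-75},{"dx":490,"dy":-220,"twist":-75},{"dx":503,"dy":-226,"twist":-75}]'; python3 -c "
from h import *
where();go(-215,3,420,-6);go(-215,3,229,-6)"
```

```text
t 0.2 tray [-515.3  465.3] z 252.4 yaw -81.2 tilt [-0.001  0.002 -1.   ] F [-0.7  0.3  0.2] gap 0.086 q [ 1.17  0.38  0.04  1.6  -0.02  1.16 -0.05]
row dx 503 dy -226 dz -167 twist -75.2
row dx 503 dy -226 dz 24 twist -75.2invalid input
invalid input
```

Perhaps every key is required.

```bash
python3 -m crank '[{"dx":0,"dy":0,"dz":-50,"twist":0},{"dx":0,"dy":0,"dz":-100,"twist":0},{"dx":0,"dy":0,"dz":-150,"twist":0},{"dx":0,"dy":0,"dz":-168,"twist":0}]' -1 40
```

```text
time: 0.6
tool_pos: [0.1924, -0.6225, 0.4277]
ee_rot: [0.989, 0.149, 0.001, 0.004]
wrist_force: [0.2, -0.5, 0.3]
finger_gap: 0.0283
```

```bash
python3 -m crank '[{"dx":45,"dy":-20,"dz":0,"twist":-8},{"dx":90,"dy":-40,"dz":0,"twist":-16},{"dx":135,"dy":-60,"dz":0,"twist":-24},{"dx":180,"dy":-80,"dz":0,"twist":-32},{"dx":225,"dy":-100,"dz":0,"twist":-40},{"dx":270,"dy":-120,"dz":0,"twist":-48},{"dx":315,"dy":-140,"dz":0,"twist":-56},{"dx":360,"dy":-160,"dz":0,"twist":-64},{"dx":405,"dy":-180,"dz":0,"twist":-70},{"dx":450,"dy":-200,"dz":0,"twist":-75},{"dx":490,"dy":-220,"dz":0,"twist":-75},{"dx":503,"dy":-226,"dz":0,"twist":-75}]'; python3 -c "
from h import *
where();go(-215,3,420,-6);go(-215,3,229,-6)
cap('scene','s1.png');cap('top','t1.png')"
```

```text
time: 1.8
tool_pos: [0.6099, -0.2507, 0.425]
ee_rot: [0.69, 0.724, 0.0, 0.003]
wrist_force: [0.4, 0.5, -0.0]
finger_gap: -0.0002
t 1.8 tray [-210.2   -2.1] z 425.0 yaw -5.6 tilt [ 0.004 -0.003 -1.   ] F [ 0.4  0.5 -0. ] gap -0.000 q [ 0.62  0.34 -0.39  1.32  0.13  1.5   0.28]
row dx -5 dy -5 dz 5 twist 0.4
row dx -5 dy -5 dz 196 twist 0.4
```

View pics/s1.png

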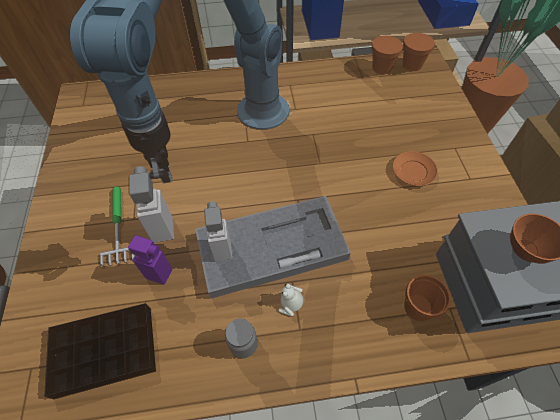

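The gripper is high, at scene (165,175); the bottles stand as they were. I'll check the decoy's clearance before going down.

```bash
python3 -c "
from h import *
C=cams();t=C['top'];s=C['scene']
for z in(0,.2,.27):print(onz(t,388,245,z),onz(t,400,232,z),onz(t,432,250,z),onz(s,141,175,z),onz(s,160,240,z))
print(onz(t,423,187,.1))
"
```

```text
[ 0.47227936 -0.33435266  0.        ] [ 0.51254411 -0.37202157  0.        ] [ 0.45871514 -0.46698771  0.        ] [ 0.2514812  -0.44917296  0.        ] [ 0.51653628 -0.37692272  0.        ]
[ 0.45304163 -0.28823067  0.2       ] [ 0.48743066 -0.32040266  0.2       ] [ 0.44145679 -0.40151066  0.2       ] [ 0.41828133 -0.37949132  0.2       ] [ 0.6342026  -0.32063426  0.2       ]
[ 0.44630842 -0.27208797  0.27      ] [ 0.47864095 -0.30233604  0.27      ] [ 0.43541637 -0.37859369  0.27      ] [ 0.47666138 -0.35510275  0.27      ] [ 0.67538581 -0.3009333   0.27      ]
[ 0.63128819 -0.416426    0.1       ]
```

View pics/t1.png

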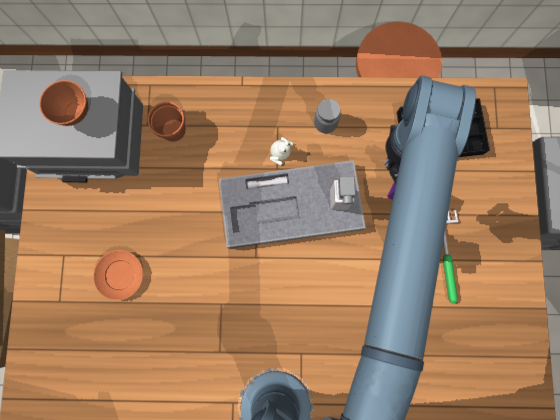

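The wrist stays about 10 cm clear of the large grey-headed decoy (around x 0.44–0.51, y −0.30 to −0.42). Lowering now.

```bash
python3 -m crank '[{"dx":-5,"dy":-5,"dz":40,"twist":0},{"dx":-5,"dy":-5,"dz":80,"twist":0},{"dx":-5,"dy":-5,"dz":110,"twist":0},{"dx":-5,"dy":-5,"dz":140,"twist":0},{"dx":-5,"dy":-5,"dz":165,"twist":0},{"dx":-5,"dy":-5,"dz":185,"twist":0},{"dx":-5,"dy":-5,"dz":195,"twist":0},{"dx":-5,"dy":-5,"dz":195,"twist":0}]'; python3 -c "
from h import *
where()
cap('scene','s2.png');c=cap('top','t2.png')
t=cv2.imread('pics/s2.png')[120:300,100:340]; cv2.imwrite('pics/s2z.png',cv2.resize(t,None,fx=3.3,fy=3.3,interpolation=cv2.INTER_CUBIC))"
```

```text
time: 2.7
tool_pos: [0.6014, -0.2627, 0.2282]
ee_rot: [0.692, 0.722, -0.003, 0.002]
wrist_force: [-0.9, -0.2, 0.1]
finger_gap: 0.0002
t 2.7 tray [-220.8    8. ] z 228.2 yaw -6.0 tilt [-0.001 -0.006 -1.   ] F [-0.9 -0.2  0.1] gap 0.000 q [ 0.63  0.44 -0.37  1.59  0.18  1.14  0.26]
```

View pics/s2z.png

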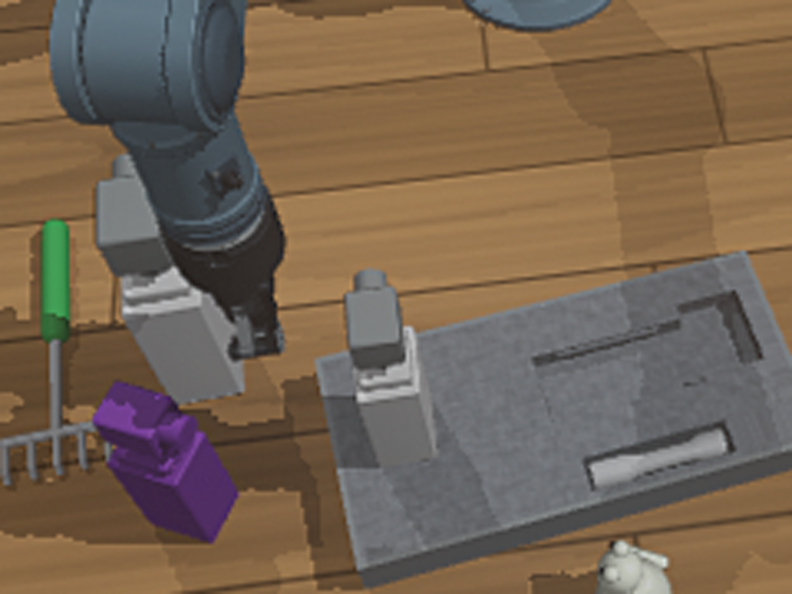

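The gripper tip is at zoom (258,340), facing the head of the bottle, and the view is clear. Pushing.

```bash
python3 -m crank '[{"dx":15,"dy":4,"dz":0,"twist":0},{"dx":30,"dy":4,"dz":0,"twist":0},{"dx":42,"dy":4,"dz":0,"twist":0},{"dx":50,"dy":4,"dz":0,"twist":0},{"dx":58,"dy":4,"dz":0,"twist":0},{"dx":66,"dy":4,"dz":0,"twist":0},{"dx":74,"dy":4,"dz":0,"twist":0},{"dx":82,"dy":4,"dz":0,"twist":0},{"dx":90,"dy":4,"dz":0,"twist":0},{"dx":98,"dy":4,"dz":0,"twist":0}]'; python3 -c "
from h import *
where()
cap('scene','s3.png')
t=cv2.imread('pics/s3.png')[120:300,100:340]; cv2.imwrite('pics/s3z.png',cv2.resize(t,None,fx=3.3,fy=3.3,interpolation=cv2.INTER_CUBIC))"
```

```text
time: 3.8
tool_pos: [0.6034, -0.1632, 0.2302]
ee_rot: [0.692, 0.722, -0.001, 0.004]
wrist_force: [1.5, 0.5, 0.7]
finger_gap: 0.0002
t 3.8 tray [-122.7   -8.4] z 230.2 yaw -5.9 tilt [ 0.003 -0.007 -1.   ] F [1.5 0.5 0.7] gap 0.000 q [ 0.53  0.39 -0.42  1.67  0.18  1.12  0.1 ]
```

View pics/s3z.png

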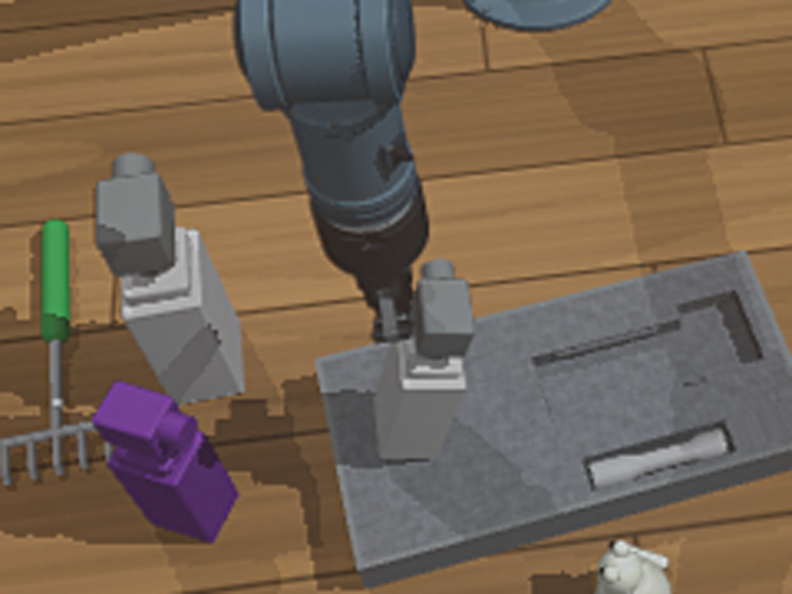

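It is leaning squarely (head at zoom 445,315; foot has not slid). Pushing on.

```bash
python3 -m crank '[{"dx":8,"dy":0,"dz":0,"twist":0},{"dx":15,"dy":0,"dz":0,"twist":0},{"dx":22,"dy":0,"dz":0,"twist":0},{"dx":28,"dy":0,"dz":0,"twist":0},{"dx":34,"dy":0,"dz":0,"twist":0},{"dx":34,"dy":0,"dz":0,"twist":0},{"dx":34,"dy":0,"dz":0,"twist":0},{"dx":34,"dy":0,"dz":0,"twist":0},{"dx":34,"dy":0,"dz":0,"twist":0},{"dx":34,"dy":0,"dz":0,"twist":0}]'; python3 -c "
from h import *
where()
cap('scene','s4.png')
t=cv2.imread('pics/s4.png')[120:300,100:340]; cv2.imwrite('pics/s4z.png',cv2.resize(t,None,fx=3.3,fy=3.3,interpolation=cv2.INTER_CUBIC))"
```

```text
time: 4.85
tool_pos: [0.6019, -0.1274, 0.23]
ee_rot: [0.691, 0.723, -0.001, 0.003]
wrist_force: [0.3, 0.6, -0.5]
finger_gap: -0.0003
t 4.8 tray [-87.1 -12.1] z 230.0 yaw -5.8 tilt [ 0.003 -0.006 -1.   ] F [ 0.3  0.6 -0.5] gap -0.000 q [ 0.49  0.37 -0.43  1.69  0.18  1.11  0.05]
```

View pics/s4z.png

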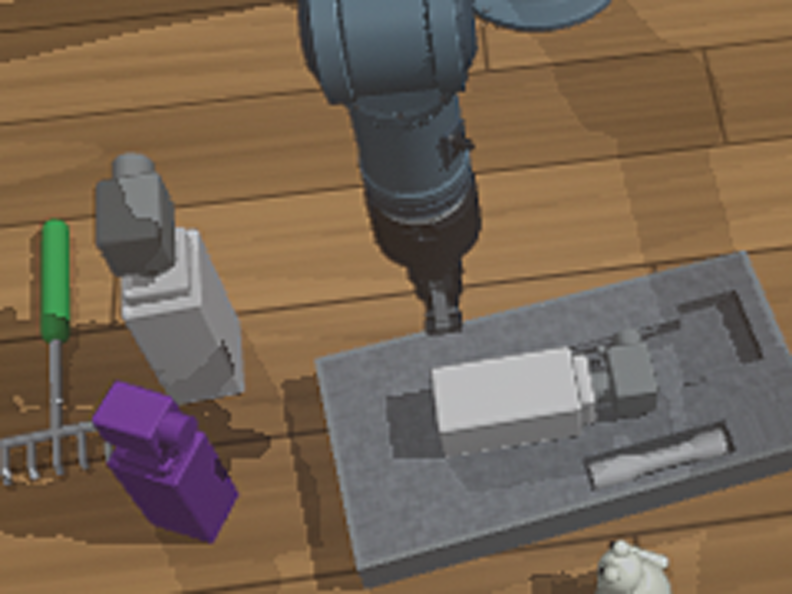

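The bottle lies on its side; its body's upper face has corners at zoom (433,370), (572,347), (580,410), (443,432), with the spray tip on the robot side. Measuring its pose.

```bash
python3 -c "
from h import *
s=cams()['scene'];Rm,o,th=tray()
P=[onz(s,100+(u+.5)/3.3-.5,120+(v+.5)/3.3-.5,.097) for u,v in [(433,370),(572,347),(580,410),(443,432)]]
P=np.array([(p[:2]-o)@Rm*1000 for p in P]);print(P.round(1),P.mean(0))
for a,b in((0,1),(3,2)):d=P[b]-P[a];print(np.degrees(np.arctan2(d[1],d[0])),np.hypot(*d))
m=P.mean(0)
go(m[0],m[1],200,-6);go(m[0],m[1],77,-6)
"
```

```text
[[-107.2   17.4]
 [  13.1    5.4]
 [   3.1  -55.7]
 [-111.7  -43. ]] [-50.66895337 -18.96587694]
-5.695190708954474 120.83356643927473
-6.296285192024531 115.50304070769353
row dx 37 dy 3 dz 30 twist 0.2
row dx 38 dy 3 dz 153 twist 0.2
```

```bash
python3 -m crank '[{"dx":25,"dy":2,"dz":0,"twist":0},{"dx":48,"dy":4,"dz":0,"twist":0},{"dx":48,"dy":4,"dz":20,"twist":0},{"dx":48,"dy":4,"dz":50,"twist":0},{"dx":48,"dy":4,"dz":80,"twist":0},{"dx":48,"dy":4,"dz":80,"twist":0},{"dx":48,"dy":4,"dz":80,"twist":0}]' 1 40; python3 -c "
from h import *
where();go(-40,-20,80,-6)
cap('scene','s5.png');cap('top','t5.png')
t=cv2.imread('pics/s5.png')[120:300,100:340]; cv2.imwrite('pics/s5z.png',cv2.resize(t,None,fx=3.3,fy=3.3,interpolation=cv2.INTER_CUBIC))"
```

```text
time: 5.6
tool_pos: [0.6038, -0.0797, 0.1496]
ee_rot: [0.691, 0.723, -0.001, 0.003]
wrist_force: [0.8, -0.2, 1.2]
finger_gap: 0.0851
t 5.6 tray [-40.1 -20.9] z 149.6 yaw -5.8 tilt [ 0.002 -0.005 -1.   ] F [ 0.8 -0.2  1.2] gap 0.085 q [ 0.41  0.45 -0.43  1.77  0.23  0.97 -0.07]
row dx 0 dy -1 dz 70 twist 0.2
```

View pics/s5z.png

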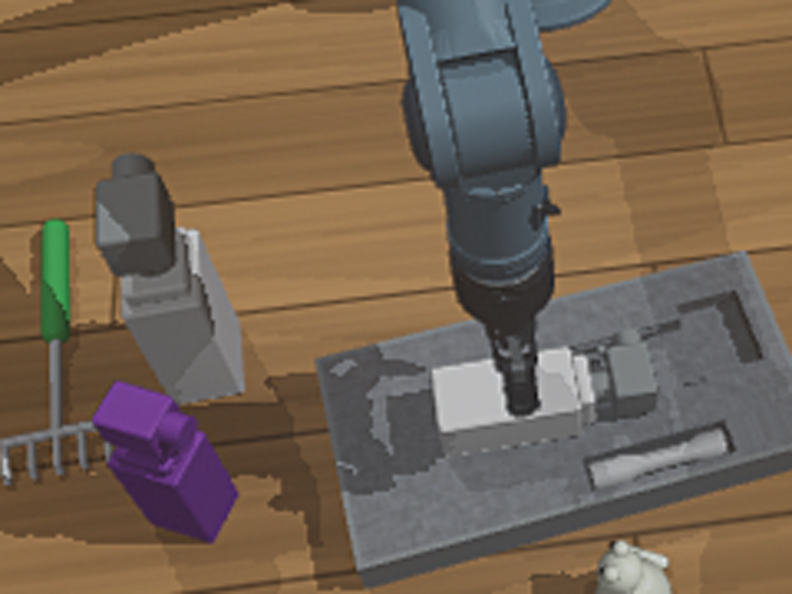

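Jaws hover over the body, at zoom (518,385). Descending, with a force check part-way.

```bash
python3 -m crank '[{"dx":0,"dy":-1,"dz":15,"twist":0},{"dx":0,"dy":-1,"dz":30,"twist":0},{"dx":0,"dy":-1,"dz":38,"twist":0},{"dx":0,"dy":-1,"dz":46,"twist":0},{"dx":0,"dy":-1,"dz":52,"twist":0},{"dx":0,"dy":-1,"dz":52,"twist":0}]'; python3 -c "
from h import *
where();go(-40,-20,80,-6)"
```

```text
time: 6.3
tool_pos: [0.604, -0.08, 0.0983]
ee_rot: [0.691, 0.723, -0.0, 0.003]
wrist_force: [-0.1, -0.1, 0.3]
finger_gap: 0.0854
t 6.3 tray [-40.4 -21.1] z 98.3 yaw -5.8 tilt [ 0.004 -0.005 -1.   ] F [-0.1 -0.1  0.3] gap 0.085 q [ 0.39  0.52 -0.41  1.8   0.27  0.87 -0.1 ]
row dx 0 dy -1 dz 18 twist 0.2
```

```bash
python3 -m crank '[{"dx":0,"dy":0,"dz":7,"twist":0},{"dx":0,"dy":0,"dz":14,"twist":0},{"dx":0,"dy":0,"dz":18,"twist":0},{"dx":0,"dy":0,"dz":18,"twist":0}]'; python3 -m crank '[{"dx":0,"dy":0,"dz":0,"twist":0},{"dx":0,"dy":0,"dz":0,"twist":0},{"dx":0,"dy":0,"dz":0,"twist":0},{"dx":0,"dy":0,"dz":0,"twist":0},{"dx":0,"dy":0,"dz":0,"twist":0},{"dx":0,"dy":0,"dz":0,"twist":0}]' -1 40; python3 -c "
from h import *
where()
cap('scene','s6.png');cap('top','t6.png')
t=cv2.imread('pics/s6.png')[120:300,100:340]; cv2.imwrite('pics/s6z.png',cv2.resize(t,None,fx=3.3,fy=3.3,interpolation=cv2.INTER_CUBIC))"
```

```text
time: 6.7
tool_pos: [0.6034, -0.08, 0.0794]
ee_rot: [0.691, 0.723, -0.001, 0.003]
wrist_force: [0.2, -0.2, -0.1]
finger_gap: 0.0854
time: 7.3
tool_pos: [0.6033, -0.0801, 0.0796]
ee_rot: [0.691, 0.723, -0.001, 0.003]
wrist_force: [-1.0, -0.6, 1.3]
finger_gap: 0.0635
t 7.3 tray [-40.4 -20.4] z 79.6 yaw -5.8 tilt [ 0.002 -0.005 -1.   ] F [-1.  -0.6  1.3] gap 0.064 q [ 0.38  0.54 -0.4   1.81  0.28  0.84 -0.11]
```

View pics/s6z.png

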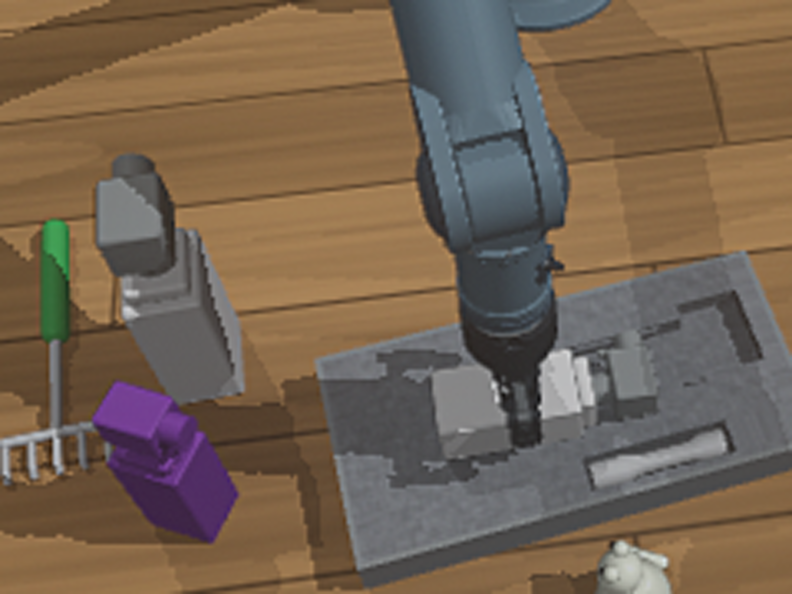

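```bash
python3 -c "
from h import *
C=cams();t=C['top'];s=C['scene'];Rm,o,th=tray()
f=lambda c,p:((onz(c,*p,.045)[:2]-o)@Rm*1000).round(1)
for p in [(405,237),(300,251),(128,284),(134,338),(139,388)]:print('T',f(t,T(*p)))
for p in [(338,190),(440,162),(530,140),(607,101),(643,190)]:print('S',f(s,S(*p)))
t=cv2.imread('pics/top0.png')[180:245,220:310]; cv2.imwrite('pics/tz2.png',cv2.resize(t,None,fx=8,fy=8,interpolation=cv2.INTER_CUBIC))
go(62,0,95,0)
"
```

```text
T [-14.4 -33. ]
T [ 61.4 -33. ]
T [186.3 -25.7]
T [186.5  13.6]
T [187.1  49.6]
S [-16.2  35.4]
S [56.6 36.9]
S [121.3  36.1]
S [183.   51.3]
S [182.5 -23.8]
row dx 100 dy -31 dz -16 twist -5.8
```

View pics/tz2.png

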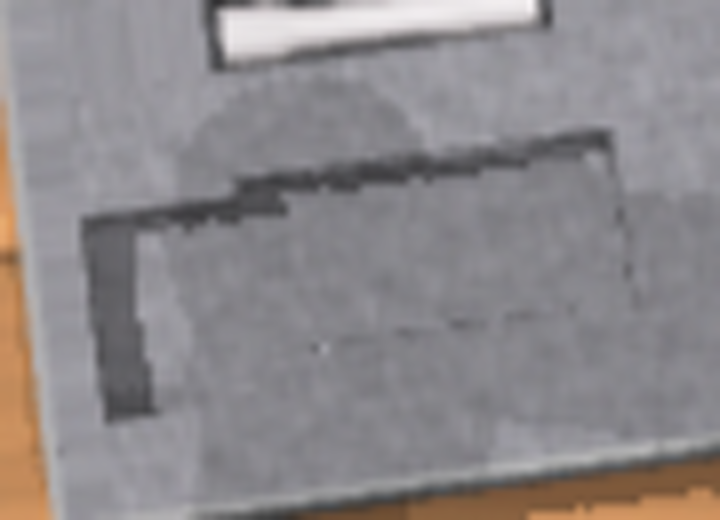

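The pocket's edges in both views show it is +1.5 mm in y from my tray frame; I'll aim there. Lifting 12 mm first.

```bash
python3 -m crank '[{"dx":0,"dy":0,"dz":-6,"twist":0},{"dx":0,"dy":0,"dz":-12,"twist":0},{"dx":20,"dy":-6,"dz":-12,"twist":-1},{"dx":40,"dy":-13,"dz":-12,"twist":-2},{"dx":60,"dy":-20,"dz":-12,"twist":-4},{"dx":80,"dy":-27,"dz":-12,"twist":-6},{"dx":94,"dy":-32,"dz":-12,"twist":-6},{"dx":100,"dy":-33,"dz":-12,"twist":-6},{"dx":100,"dy":-33,"dz":-12,"twist":-6},{"dx":100,"dy":-33,"dz":-12,"twist":-6}]'; python3 -c "
from h import *
where();go(62,1.5,92,0)
cap('scene','s7.png');cap('top','t7.png')
t=cv2.imread('pics/s7.png')[180:300,190:350]; cv2.imwrite('pics/s7z.png',cv2.resize(t,None,fx=5,fy=5,interpolation=cv2.INTER_CUBIC))"
```

```text
time: 8.4
tool_pos: [0.5664, 0.0174, 0.091]
ee_rot: [0.653, 0.758, -0.001, 0.003]
wrist_force: [0.7, -1.5, -2.4]
finger_gap: 0.0633
t 8.4 tray [61.3  2. ] z 91.0 yaw 0.1 tilt [ 0.003 -0.006 -1.   ] F [ 0.7 -1.5 -2.4] gap 0.063 q [ 0.28  0.47 -0.46  1.9   0.29  0.83 -0.19]
row dx 1 dy 1 dz -1 twist 0.1
```

View pics/s7z.png

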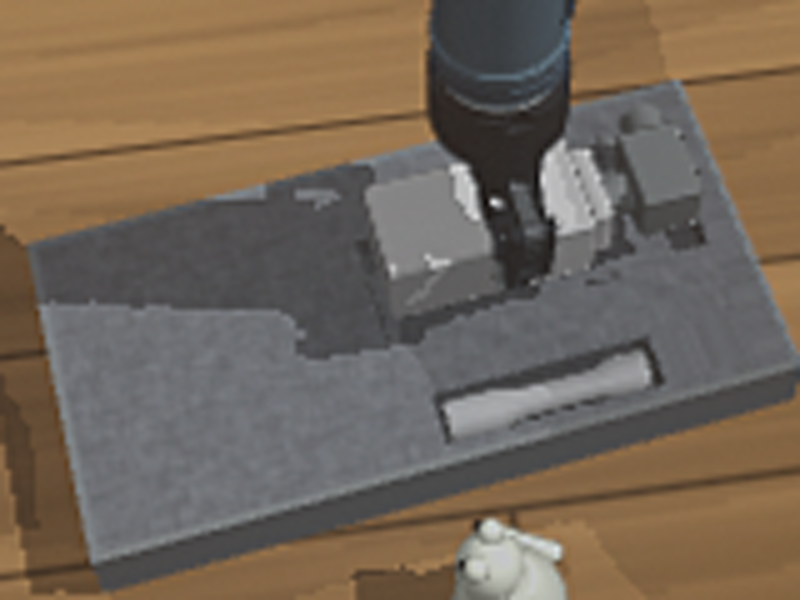

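View pics/t7.png

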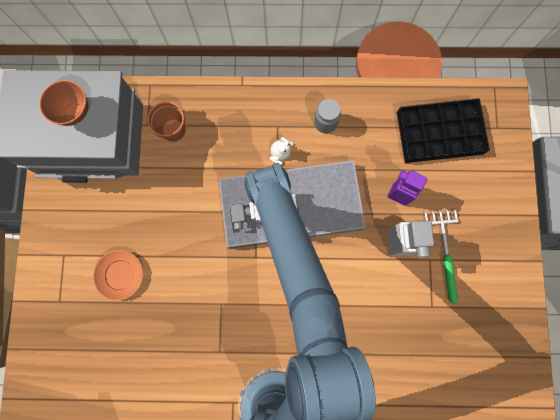

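The bottle hovers over the pocket, with the foot face at zoom (365,185)–(392,270) and the head at (660,165). Checking its pose with the upper face.

```bash
python3 -c "
from h import *
s=cams()['scene'];Rm,o,th=tray()
for u,v,z in [(367,187,.1085),(392,275,.1085),(575,222,.1085),(545,232,.1085),(480,253,.1085),(620,145,.1025),(685,128,.1025),(700,190,.1025),(636,206,.1025)]:
  print(u,v,((onz(s,190+(u+.5)/5-.5,180+(v+.5)/5-.5,z)[:2]-o)@Rm*1000).round(1))
"
```

```text
367 187 [-8.9 31.9]
392 275 [-10.1 -27.7]
575 222 [ 97.9 -24.2]
545 232 [ 79.7 -25.6]
480 253 [ 40.7 -28.2]
620 145 [140.4  21.2]
685 128 [180.6  21.6]
700 190 [174.4 -21.1]
636 206 [135.8 -20.7]
```

```bash
python3 -m crank '[{"dx":1,"dy":1,"dz":4,"twist":0},{"dx":1,"dy":1,"dz":8,"twist":0},{"dx":1,"dy":1,"dz":11,"twist":0},{"dx":1,"dy":1,"dz":14,"twist":0},{"dx":1,"dy":1,"dz":16,"twist":0},{"dx":1,"dy":1,"dz":16,"twist":0}]';  python3 -c "
from h import *
where()
cap('scene','s8.png')
t=cv2.imread('pics/s8.png')[180:300,190:350]; cv2.imwrite('pics/s8z.png',cv2.resize(t,None,fx=5,fy=5,interpolation=cv2.INTER_CUBIC))"
```

```text
time: 9.1
tool_pos: [0.5671, 0.0176, 0.0746]
ee_rot: [0.653, 0.757, -0.002, 0.003]
wrist_force: [-0.8, -0.3, -3.8]
finger_gap: 0.0636
t 9.1 tray [61.5  1.3] z 74.6 yaw 0.1 tilt [ 0.002 -0.007 -1.   ] F [-0.8 -0.3 -3.8] gap 0.064 q [ 0.27  0.5  -0.45  1.91  0.3   0.8  -0.2 ]
```

View pics/s8z.png

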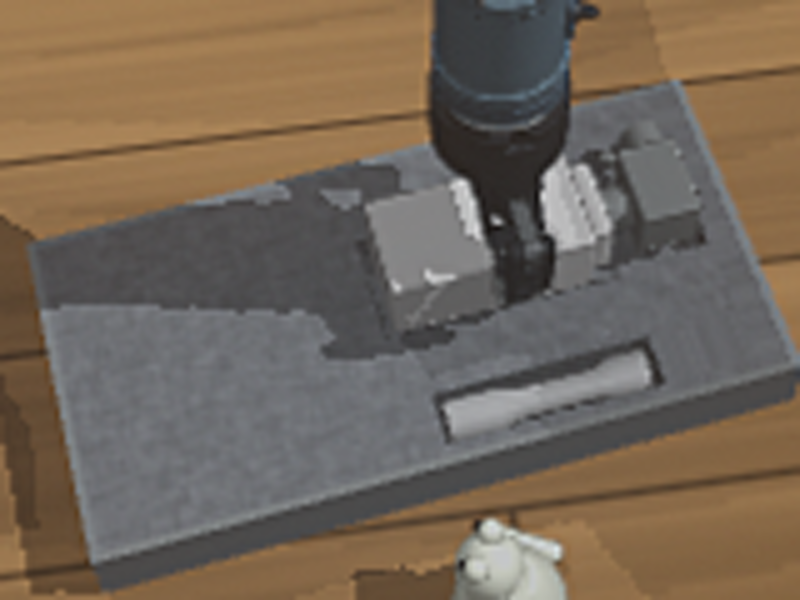

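Still hanging in the grip just inside the pocket mouth (force is only its weight). A little more down, then release and rise.

```bash
python3 -m crank '[{"dx":0,"dy":0,"dz":1,"twist":0},{"dx":0,"dy":0,"dz":2,"twist":0},{"dx":0,"dy":0,"dz":3,"twist":0},{"dx":0,"dy":0,"dz":3,"twist":0}]'; python3 -m crank '[{"dx":0,"dy":0,"dz":3,"twist":0},{"dx":0,"dy":0,"dz":3,"twist":0},{"dx":0,"dy":0,"dz":3,"twist":0},{"dx":0,"dy":0,"dz":3,"twist":0},{"dx":0,"dy":0,"dz":-10,"twist":0},{"dx":0,"dy":0,"dz":-40,"twist":0},{"dx":0,"dy":0,"dz":-75,"twist":0},{"dx":0,"dy":0,"dz":-75,"twist":0}]' 1; python3 -c "
from h import *
where()
cap('scene','s9.png')
t=cv2.imread('pics/s9.png')[180:300,190:350]; cv2.imwrite('pics/s9z.png',cv2.resize(t,None,fx=5,fy=5,interpolation=cv2.INTER_CUBIC))"
```

```text
time: 9.55
tool_pos: [0.5674, 0.0177, 0.0719]
ee_rot: [0.653, 0.757, -0.001, 0.003]
wrist_force: [0.3, -0.2, -2.2]
finger_gap: 0.0634
time: 10.35
tool_pos: [0.5718, 0.0192, 0.1534]
ee_rot: [0.653, 0.757, 0.003, 0.008]
wrist_force: [0.4, -0.7, 0.3]
finger_gap: 0.0855
t 10.3 tray [62.3 -3.7] z 153.4 yaw 0.1 tilt [ 0.015 -0.006 -1.   ] F [ 0.4 -0.7  0.3] gap 0.085 q [ 0.31  0.39 -0.49  1.86  0.24  0.93 -0.15]
```

View pics/s9z.png

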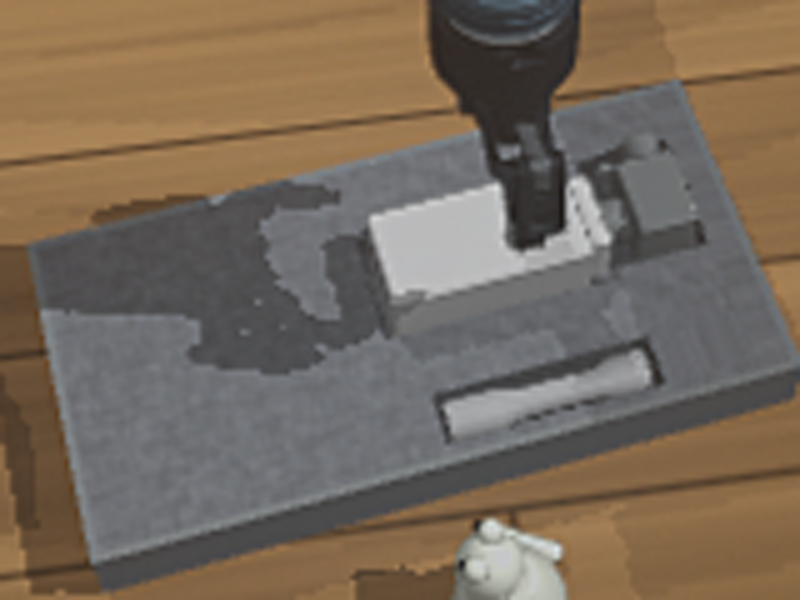

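The bottle rests in the pocket mouth on the lips (upper face zoom (370,215)–(608,250)), head over its pocket. Closing and pressing at press_spot.

```bash
python3 -m crank '[{"dx":-7,"dy":-5,"dz":0,"twist":0},{"dx":-7,"dy":-5,"dz":0,"twist":0},{"dx":-7,"dy":-5,"dz":0,"twist":0},{"dx":-7,"dy":-5,"dz":0,"twist":0},{"dx":-7,"dy":-5,"dz":15,"twist":0},{"dx":-7,"dy":-5,"dz":28,"twist":0},{"dx":-7,"dy":-5,"dz":32,"twist":0},{"dx":-7,"dy":-5,"dz":32,"twist":0}]' -1; python3 -c "
from h import *
where();go(55,1.5,112,0);go(55,1.5,100,0)"
```

```text
time: 11.2
tool_pos: [0.5652, 0.0109, 0.1171]
ee_rot: [0.653, 0.757, 0.0, 0.005]
wrist_force: [0.9, -0.3, 0.3]
finger_gap: 0.0002
t 11.2 tray [55.2  4.1] z 117.1 yaw 0.1 tilt [ 0.007 -0.006 -1.   ] F [ 0.9 -0.3  0.3] gap 0.000 q [ 0.31  0.43 -0.48  1.9   0.26  0.87 -0.16]
row dx -0 dy 3 dz 5 twist 0.1
row dx -0 dy 3 dz 17 twist 0.1
```

```bash
python3 -m crank '[{"dx":0,"dy":3,"dz":0,"twist":0},{"dx":0,"dy":3,"dz":2,"twist":0},{"dx":0,"dy":3,"dz":4,"twist":0},{"dx":0,"dy":3,"dz":6,"twist":0},{"dx":0,"dy":3,"dz":8,"twist":0}]'; python3 -c "
from h import *
where()"
```

```text
time: 11.7
tool_pos: [0.5683, 0.0113, 0.1092]
ee_rot: [0.653, 0.757, 0.0, 0.005]
wrist_force: [-0.2, -0.4, -0.1]
finger_gap: -0.0001
t 11.7 tray [55.1  1. ] z 109.2 yaw 0.1 tilt [ 0.008 -0.006 -1.   ] F [-0.2 -0.4 -0.1] gap -0.000 q [ 0.3   0.45 -0.47  1.89  0.27  0.86 -0.16]
```

```bash
python3 -m crank '[{"dx":0,"dy":0,"dz":1,"twist":0},{"dx":0,"dy":0,"dz":2,"twist":0},{"dx":0,"dy":0,"dz":3,"twist":0},{"dx":0,"dy":0,"dz":4,"twist":0}]';python3 -m crank '[{"dx":0,"dy":0,"dz":1,"twist":0},{"dx":0,"dy":0,"dz":2,"twist":0},{"dx":0,"dy":0,"dz":2,"twist":0}]'
```

```text
time: 12.1
tool_pos: [0.5684, 0.0112, 0.1051]
ee_rot: [0.653, 0.757, 0.0, 0.005]
wrist_force: [1.7, -0.6, 0.6]
finger_gap: -0.0002
time: 12.4
tool_pos: [0.5682, 0.0112, 0.103]
ee_rot: [0.653, 0.757, 0.0, 0.005]
wrist_force: [0.3, -0.4, -0.2]
finger_gap: 0.0001
```

```bash
python3 -m crank '[{"dx":0,"dy":0,"dz":1,"twist":0},{"dx":0,"dy":0,"dz":2,"twist":0},{"dx":0,"dy":0,"dz":2,"twist":0}]';python3 -m crank '[{"dx":0,"dy":0,"dz":1,"twist":0},{"dx":0,"dy":0,"dz":2,"twist":0},{"dx":0,"dy":0,"dz":2,"twist":0}]'; python3 -c "
from h import *
where()
cap('scene','s10.png')
t=cv2.imread('pics/s10.png')[180:300,190:350]; cv2.imwrite('pics/s10z.png',cv2.resize(t,None,fx=5,fy=5,interpolation=cv2.INTER_CUBIC))"
```

```text
time: 12.7
tool_pos: [0.5681, 0.0112, 0.1008]
ee_rot: [0.653, 0.757, -0.0, 0.005]
wrist_force: [0.5, 0.2, 0.5]
finger_gap: -0.0002
time: 13.0
tool_pos: [0.5683, 0.0112, 0.1002]
ee_rot: [0.653, 0.757, -0.0, 0.005]
wrist_force: [-2.7, -0.9, 7.5]
finger_gap: 0.0001
t 13.0 tray [55.  1.] z 100.2 yaw 0.1 tilt [ 0.007 -0.007 -1.   ] F [-2.7 -0.9  7.5] gap 0.000 q [ 0.29  0.46 -0.47  1.9   0.28  0.84 -0.17]
```

View pics/s10z.png

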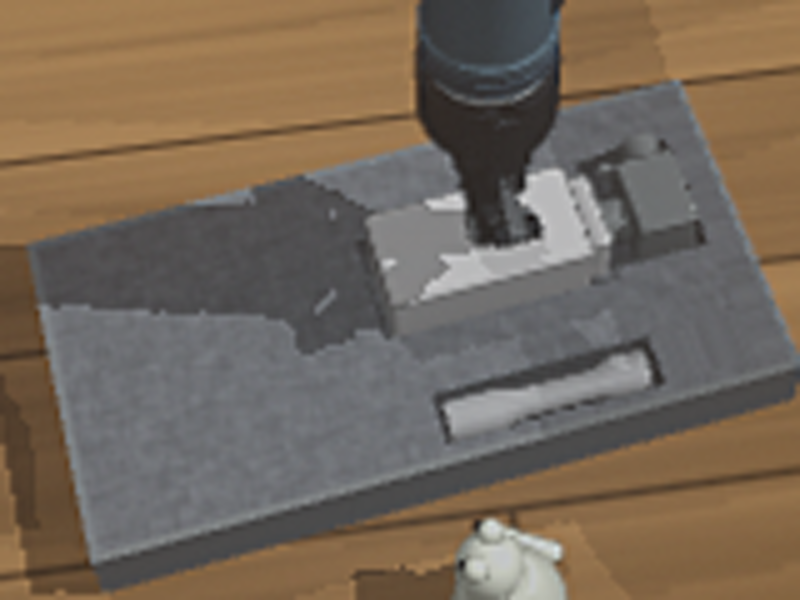

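```bash
python3 -m crank '[{"dx":0,"dy":0,"dz":1,"twist":0},{"dx":0,"dy":0,"dz":2,"twist":0},{"dx":0,"dy":0,"dz":2,"twist":0}]';python3 -m crank '[{"dx":0,"dy":0,"dz":1,"twist":0},{"dx":0,"dy":0,"dz":2,"twist":0},{"dx":0,"dy":0,"dz":2,"twist":0}]'
```

```text
time: 13.35
tool_pos: [0.5684, 0.0113, 0.1002]
ee_rot: [0.653, 0.757, -0.001, 0.005]
wrist_force: [-5.1, -0.4, 11.5]
finger_gap: 0.0
time: 13.65
tool_pos: [0.5684, 0.0113, 0.1001]
ee_rot: [0.653, 0.757, -0.002, 0.005]
wrist_force: [-5.0, -0.6, 11.7]
finger_gap: 0.0001
```

```bash
python3 -m crank '[{"dx":0,"dy":0,"dz":2,"twist":0},{"dx":0,"dy":0,"dz":4,"twist":0},{"dx":0,"dy":0,"dz":4,"twist":0}]';python3 -m crank '[{"dx":0,"dy":0,"dz":-20,"twist":0},{"dx":0,"dy":0,"dz":-60,"twist":0},{"dx":0,"dy":0,"dz":-110,"twist":0},{"dx":0,"dy":0,"dz":-150,"twist":0},{"dx":-50,"dy":0,"dz":-150,"twist":0},{"dx":-100,"dy":0,"dz":-150,"twist":0},{"dx":-150,"dy":0,"dz":-150,"twist":0},{"dx":-200,"dy":0,"dz":-150,"twist":0},{"dx":-250,"dy":0,"dz":-150,"twist":0},{"dx":-300,"dy":0,"dz":-150,"twist":0},{"dx":-300,"dy":0,"dz":-150,"twist":0}]'; python3 -c "
from h import *
where()
cap('scene','s11.png');cap('top','t11.png')
t=cv2.imread('pics/s11.png')[180:300,190:350]; cv2.imwrite('pics/s11z.png',cv2.resize(t,None,fx=5,fy=5,interpolation=cv2.INTER_CUBIC))
t=cv2.imread('pics/t11.png')[150:260,210:370]; cv2.imwrite('pics/t11z.png',cv2.resize(t,None,fx=5,fy=5,interpolation=cv2.INTER_CUBIC))
"
```

```text
time: 13.95
tool_pos: [0.5685, 0.0113, 0.1001]
ee_rot: [0.653, 0.757, -0.003, 0.005]
wrist_force: [-9.6, -0.8, 22.9]
finger_gap: 0.0001
time: 15.05
tool_pos: [0.6093, -0.2965, 0.2525]
ee_rot: [0.659, 0.752, -0.006, 0.007]
wrist_force: [-0.4, -1.8, 0.3]
finger_gap: -0.0001
t 15.1 tray [-255.4    5.1] z 252.5 yaw -0.8 tilt [ 0.002 -0.019 -1.   ] F [-0.4 -1.8  0.3] gap -0.000 q [ 0.65  0.46 -0.36  1.52  0.18  1.19  0.39]
```

View pics/s11z.png

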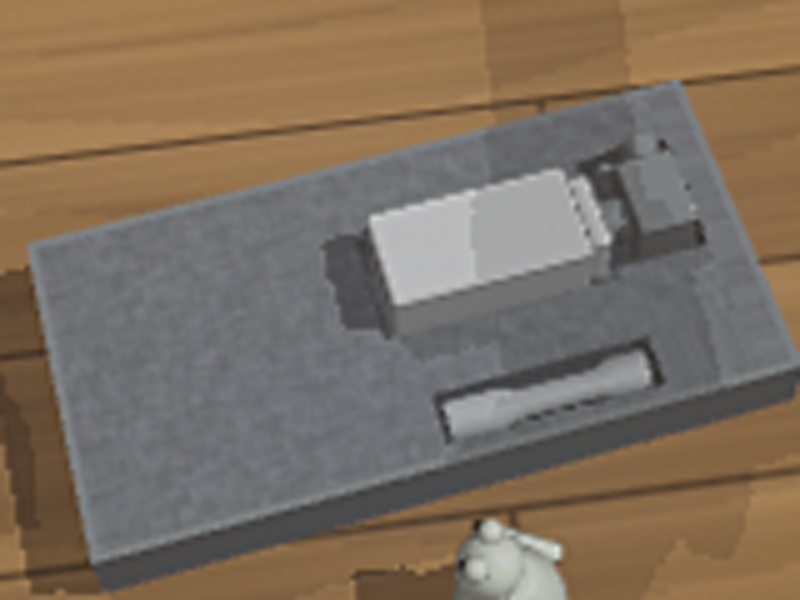

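View pics/t11z.png

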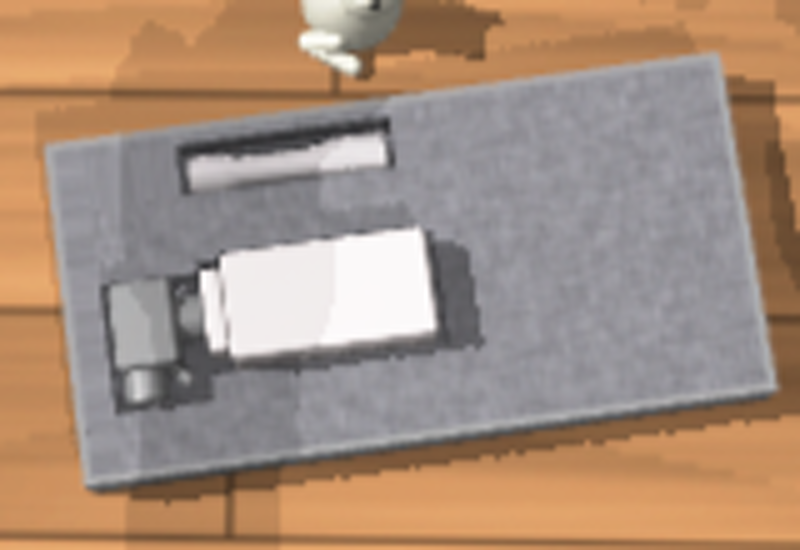

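The bottle is in the pocket. I'll triangulate the four upper-face corners across both views (scene (368,215), (395,305), (602,252), (560,168); top (437,330), (423,228), (220,252), (233,357)).

```bash
python3 -c "
from h import *
C=cams();t=C['top'];s=C['scene'];Rm,o,th=tray();o=o+Rm@np.array([0,.0015])
Ps=[]
for a,b in zip([(368,215),(395,305),(602,252),(560,168)],[(437,330),(423,228),(220,252),(233,357)]):
  e1,d1=ray(s,190+(a[0]+.5)/5-.5,180+(a[1]+.5)/5-.5);e2,d2=ray(t,210+(b[0]+.5)/5-.5,150+(b[1]+.5)/5-.5)
  k=np.linalg.lstsq(np.c_[d1,-d2],e2-e1,rcond=None)[0];p,q=e1+k[0]*d1,e2+k[1]*d2;P=(p+q)/2
  P=np.r_[(P[:2]-o)@Rm,P[2]]*1000;Ps.append(P);print(P.round(1),'miss %.1f'%(np.linalg.norm(p-q)*1000))
Ps=np.array(Ps);print(Ps.mean(0))
v=Ps[2]+Ps[3]-Ps[0]-Ps[1];w=Ps[0]+Ps[3]-Ps[1]-Ps[2];print('yaw',v[1]/v[0],-w[0]/w[1],'pitch',v[2]/v[0],'roll',w[2]/w[1])
for n,p in (('ref top .045',[(395,145),(46,148)]),):pass
"

```

```text
[-8.6 30.1 77.8] miss 2.7
[ -8.9 -31.2  76.6] miss 2.6
[112.6 -32.9  79.1] miss 0.7
[110.2  30.   75.8] miss 4.7
[51.33881399 -0.98245256 77.32677487]
yaw -0.007434632129369336 0.01629966898175673 pitch 0.002275722297661501 roll -0.01618125973033276
```

Upper face averages z 77.3 mm (home: 78), centre x 51 (home: 51), y −1, and yaw, pitch and roll are all under 0.02 rad. The nozzle and frog look undisturbed and the arm is clear. Handing in.

```bash
python3 -c "
from h import *
print(ticket.hand_in())"
```

```text
the job is handed in; nothing more can be done
None
```

The bottle is lying home in its pocket, and I handed the job in at about 15 s of the 67 s allowed. I pushed it over at the head with closed fingers. I then gripped the fallen body, lifted it about 12 mm, carried it along, straightened it and lowered it into the pocket mouth. Last, I pressed it down at press_spot.

- **Height:** The last press stopped solid with the fingertips at about z 78 mm under up to 23 N, somewhat above the suggested 5–15 N. The two-view check put the body's upper face at 77.3 mm, against 78 mm when fully home.
- **Position:** The face's centre was within about 1 mm of its place along and across, after a +1.5 mm correction to my tray frame taken from the pocket's edges.
- **Straightness:** Yaw, pitch and roll all came out under 0.02 rad. The corner rays missed each other by 0.7 to 4.7 mm, so these angles are only rough.
- **Other things:** The nozzle and frog look unmoved in the final zoomed pictures. I did not measure them, and I did not look closely at the saucer or rake at the end. The arm ended well clear, touching nothing.

One thing did not match what I expected. I first took the released bottle to be resting on the lips, but the first contact came only at home height. It had probably sunk home on release, so the press confirmed its place more than moved it.

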